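# Lock the tiffin carrier

## Task

Lock the packed tiffin carrier by pushing with a fingertip: first push its top cross bar round over the lid until it is fully home against the stop on the opposite post, and only then press the raised side latch lever down until it lies level over the end of the bar. Do not grasp or lift anything; the carrier stays standing upright where it is, everything else on the counter is left alone, and the hand ends clear.

Things in the scene. Friction and masses are not known exactly. Their poses are not given: they have to be found in the camera images.
- carrier: Loose round steel three-tier tiffin carrier, 1.6 kg. Origin: centre of its underside, z up. Foot 156 mm, tiers 124 mm across, lid top at 172. Straps at y = +70 (bar pivot) and -70 mm (latch; stop ear x -31 to -7, up to 215 high). Open bar sticks out to +x and closes towards -x; latch points to +x. Over about 30 N down on the latch could tip it, 8 N sideways could slide it.
- crossbar (a joint): Cross bar angle (rad) about its upright pivot: 0 = home across the lid, at the stop (hard end); positive = swung out to the carrier's +x side (anticlockwise from above), up to 1.6; starts 0.7 to 1.4. At angle a it runs from the pivot along (sin a, -cos a) in the carrier's x, y. Stays where left; turns at 0.06 N m.
- latch (a joint): Latch lever angle (rad) about its level pivot, axis along the carrier's y: 0 = locked, lever level, pointing along the carrier's +x, its inward tongue over the bar's end (hard end stop); positive = tip raised, up to 1.3; starts 0.5 to 0.9. Stays where left; turns at 0.05 N m.
- crossbar_pivot (a point): On the bar's pivot axis at the bar's mid height; carrier frame (0, 76, 190) mm. Straight steel bar 10 mm wide, 16 high (182 to 198 mm above the counter), reaching 154 mm from the pivot. On it stands a carrying bow of 9 mm wire, 30 to 122 mm from the pivot, up to 225 mm above the counter, in the bar's upright plane.
- crossbar_tip (a point): Free end of the cross bar, 154 mm from the pivot, mid height of the bar.
- latch_pivot (a point): Latch lever's pivot, mid width and thickness; carrier frame (-20, -94, 205) mm. Steel arm 16 mm wide, 10 thick (top face 5 mm above the pivot when level), with a 26 mm square thumb pad 65 to 91 mm from the pivot, flush with the top. Swings in the upright plane 94 mm out on the carrier's -y side, 8 mm clear of the closed bar's end.
- latch_tip (a point): Middle of the free end of the latch lever's thumb pad, on its top face, 91 mm from the pivot.
- bottle: Bystander, loose: steel water bottle 66 mm across, 220 mm tall, standing about 150 mm from the carrier's centre on its -x side. Origin under its centre.
- teaspoon: Bystander, loose: steel teaspoon 140 mm long lying on the counter on the carrier's +x side.
- katori: Bystander, loose: small steel bowl 90 mm across, 40 mm high, on the carrier's +y side. Origin under its centre.
- spice_jar: Bystander, loose: glass spice jar 56 mm across, 90 mm tall, near the katori. Origin under its centre.
- lunchbox: Bystander, loose: blue plastic lunchbox 166 x 116 x 62 mm, towards the robot's left. Origin under its centre.
- silicone_lid: Bystander, loose: round green silicone lid 124 mm across, 8 mm thick with a 20 mm high knob, towards the robot's right. Origin under its centre.
Things that resemble listed ones, but are neither listed nor needed, are in the scene too. What is shaped like the carrier but blue or purple is not meant.

How it is judged:
On the way, in this order (a step that is already met when the one before it is completed fails the run):
1. the cross bar is fully home while the latch lever is still up (value of joint crossbar below 0.06 rad and value of joint latch above 0.25 rad), for 0.1 s.
2. then the latch lever is pressed down level (value of joint crossbar below 0.06 rad and value of joint latch below 0.1 rad), for 0.2 s.
At the end, for the whole second after the job is handed in: Cross bar within 0.06 rad of home, latch lever within 0.1 rad of level, the carrier at rest, upright and within 40 mm of where it stood (all of step 2 and angle between carrier's own z axis and vertical below 0.04 rad and height (world z) of carrier below 0.005 m and distance of carrier from where it was at the start of the episode below 0.04 m and linear speed of carrier below 0.02 m/s); the robot touches nothing.
It fails at once if the latch lever is pressed down before the cross bar is home (value of joint latch below 0.25 rad and value of joint crossbar above 0.12 rad).
It fails at once if the carrier is lifted, tipped or pushed more than 40 mm (height (world z) of carrier above 0.012 m or angle between carrier's own z axis and vertical above 0.12 rad or distance of carrier from where it was at the start of the episode above 0.04 m).
It fails at once if another thing on the counter is moved more than 25 mm (distance of any of bottle, teaspoon, katori, spice_jar, lunchbox, silicone_lid from where it was at the start of the episode above 0.025 m).
It also fails if it takes over 45 s, if anything falls off the work surface, if the arm or the gripper's body presses on something with over 40 N, if the wrist force passes 120 N, or if a joint passes its speed limit or range.

## Robot

A 6-joint arm with a two-finger parallel gripper is mounted at the origin on the work surface. World frame = base frame: x ahead of the robot, y to its left, z up, the work surface at z = 0. Lengths are in m, angles in rad, forces in N, time in s.
With the tool pointing down it reaches from about 0.275 to 0.825 m from the base axis. Payload 4.9 kg.
Tool frame: the origin (TCP) lies on the centre line of the jaws, within the pads' length; the fingertips stand 8 mm ahead of it and the grasp point (between the pads) lies 11 mm behind it; z points along the fingers, y is the line along which they close (so a half turn about z gives the same grasp; the last joint's range is limited). The gripper opens to 85 mm and grips with 20 to 120 N. Pads are 22 mm wide; open, the fingers measure 114 mm over their backs; the gripper's body (76 mm by 85 mm) begins 54 mm behind the grasp point. The pads swing forward as they close: fully open they stand 13 mm farther back than shut.
Start: joints at [-1.481, 0.326, -0.193, 1.052, 0, 1.437], TCP at [0.122, -0.536, 0.239] pointing down, gripper open.
Joint ranges: [-2.65, 2.65], [-0.97, 1.79], [-1.3, 1.35], [-1.93, 2.1], [-1.47, 1.37], [-3.14, 3.14]. Speed limits (rad/s): [2.57, 2.57, 3.14, 3.14, 3.14, 3.14].

## Interface

Orientations are given as a unit quaternion [x, y, z, w].
In Python, from station import robot gives the robot as it stands. The module is installed in compiled form; this text tells all that it offers.
- The arm moves only by the shell command python3 -m jog 'ROWS' [FORCE]. ROWS is JSON, one flat list of numbers, 7 for each row, row after row: the opening, from 0 (shut) to 1 (fully open), then the shift along the tool's x, y, z in mm, then the turn, a rotation vector about the tool's x, y, z in degrees. In form: [fingers, dx, dy, dz, wx, wy, wz, fingers, dx, dy, dz, wx, wy, wz, ...]. A call has exactly 10 rows; each row is the pose to reach, as a shift and turn from the pose commanded when the call began, along the tool's axes at that moment; what a row does not reach only later rows make up. A row lasts 1/8 s, in which the tool goes at most 62.5 mm and 10.7 degrees, less where a joint would pass 70% of its speed; a pose out of reach is approached as far as the arm can. A call with a gripper value outside its range is refused whole. The fingers move at their own pace and stop on an object; FORCE is the grip in N (left out, the last holds). Time passes only in rows, so rows that repeat a pose let the fingers close, or fill a call up. It gives the time, the measured TCP pose, the force, the opening and the grip force at its end, in the units of the state.
- robot.read_state(): the state, without advancing time (a new reading comes with each control period).
- robot.snapshot(name): name is "scene" or "top" or "wrist"; returns the picture (384x512x3 uint8, red, green, blue); there is no depth.
- robot.calibration(name): a dict with "mtx" (3x3 intrinsics, pixels), "R" (3x3) and "t" (3): a world point X has camera coordinates R X + t; the wrist camera has in their place "mount" (4x4, takes a point from camera to tool coordinates, whose origin is the TCP and whose axes are the flange's). Camera axes: x right, y down, z forward; pixel columns grow to the right and rows downward; lengths in m; the calibration is good to about 2 mm. The wrist camera is an equidistant fisheye: a pixel r from the principal point sees the ray r / f radians off the axis. A picture is of the moment at which its call begins: read the wrist's pose just before it. calibration takes no time and is no camera call.
- robot.hand_in(): hands the job in; it is judged then, once.
Trained networks look in the newest picture that a camera, given by its name, has taken for a name from the list of things; names that differ only in an ending like _2 or _b are one class to them, and where a whole thing is asked for, a point or a joint stands for the part that bears it (a point fixed in the world has none). Each returns a list of dicts, best first, with "score" (0 to 1); they miss things now and then, are a little off and sometimes report something else, mostly with a low value. They report only what shows in the picture. A call takes as long as a camera call. They do not tell look-alikes from the thing itself.
- robot.recognise(camera, name): "at" ([x, y, z] in m, in world coordinates, good to about 4 mm: the middle of the surface that is visible of it).
- robot.regions_of(camera, name): "mask" (384x512 bool, what is visible of it).
The state is a dict: "clock": time; "joints": joint angles; "qd": joint speeds; "tau": joint torques, N m; "eef_pos": TCP position; "tcp_rot": TCP orientation; "ft_force": force on the tool from outside, world axes, zero at the start; "ft_torque": the same for the moment, N m; "gripper_width": finger opening in m; "grasp_force": force on a finger pad.
Only numpy, scipy, OpenCV 4.12 (cv2) and the standard library are available. Lean on these libraries where they do the work, as an engineer would, in place of code of your own. Each camera call takes 0.05 s, during which the arm holds its last target. There are 200 camera calls.

## Working session

There is one attempt and no reset: what is moved stays moved. The work goes in short steps, Python scripts to look and compute and a shell command to move; the robot and the scene stay as the last step left them, time stands still between calls to the robot, and variables do not carry over. Pictures are saved under pics/ and viewed, at most 10 in all, crops included, and the job is handed in when it is done.

```bash
mkdir -p pics; ls; python3 - <<'E'
from station import robot
import cv2,numpy as np
ims={}
for c in ("scene","top"):
    im=robot.snapshot(c); cv2.imwrite(f"pics/{c}0.png",im[:,:,::-1])
    for n in ("carrier","crossbar_pivot","crossbar_tip","latch_pivot","latch_tip","bottle","teaspoon","katori"):
        for d in robot.recognise(c,n)[:3]: print(c,n,np.round(d["at"],3),round(d["score"],2))
    k=robot.calibration(c); print(k["mtx"].round(1).tolist(),k["R"].round(3).tolist(),k["t"].round(3))
print(robot.read_state())
E
```

```text
pics
scene carrier [0.592 0.135 0.15 ] 0.89
scene carrier [ 0.534 -0.143  0.131] 0.59
scene carrier [0.254 0.305 0.146] 0.56
scene crossbar_pivot [0.64  0.126 0.197] 0.96
scene crossbar_pivot [ 0.476 -0.164  0.2  ] 0.7
scene crossbar_pivot [0.228 0.314 0.196] 0.65
scene crossbar_tip [0.635 0.123 0.196] 0.93
scene crossbar_tip [0.231 0.315 0.2  ] 0.64
scene crossbar_tip [ 0.479 -0.165  0.2  ] 0.49
scene latch_pivot [0.485 0.072 0.234] 0.69
scene latch_pivot [ 0.537 -0.071  0.21 ] 0.66
scene latch_tip [ 0.532 -0.071  0.214] 0.72
scene latch_tip [0.216 0.218 0.207] 0.48
scene latch_tip [0.484 0.07  0.234] 0.41
scene bottle [0.468 0.25  0.115] 0.6
scene teaspoon [0.654 0.041 0.016] 0.52
scene teaspoon [0.464 0.25  0.115] 0.2
scene katori [0.692 0.195 0.022] 0.77
[[412.8, 0.0, 253.5], [0.0, 412.8, 190.0], [0.0, 0.0, 1.0]] [[-0.18, 0.984, 0.013], [0.619, 0.124, -0.776], [-0.765, -0.131, -0.631]] [ 0.078 -0.189  1.743]
top carrier [ 0.482 -0.14   0.166] 0.84
top carrier [0.228 0.282 0.169] 0.81
top carrier [0.534 0.124 0.172] 0.66
top crossbar_pivot [ 0.473 -0.165  0.199] 0.74
top crossbar_
[... 622 characters left out ...]
1.136]
{'clock': 0.9, 'joints': array([-1.48119250e+00,  3.26219358e-01, -1.92585169e-01,  1.05198756e+00,
       -4.91222933e-07,  1.43659031e+00]), 'qd': array([-0.00109021,  0.00027876, -0.00017123, -0.00075541, -0.00015868,
        0.00118405]), 'tau': array([-5.24287061e-04, -4.43313575e+01,  2.62760299e+01,  1.08596483e-03,
        7.07016312e-06,  1.86201305e-06]), 'eef_pos': array([ 0.12208073, -0.53630965,  0.23927593]), 'tcp_rot': array([ 9.93745176e-01,  1.11671509e-01, -2.92791406e-07,  2.11249923e-06]), 'ft_force': array([-0.11154585, -0.12571078, -0.70131491]), 'ft_torque': array([ 0.01832523, -0.05304673, -0.04489559]), 'grasp_force': 0.0, 'gripper_width': 0.08558603093358662}
```

View pics/scene0.png

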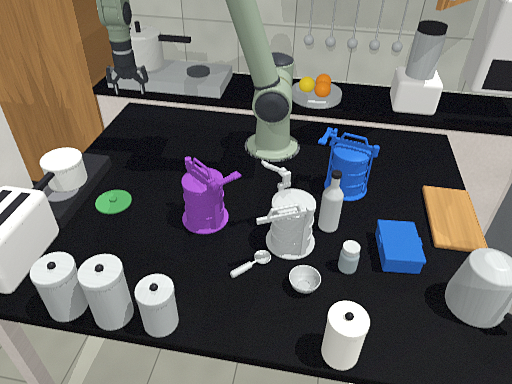

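View pics/top0.png

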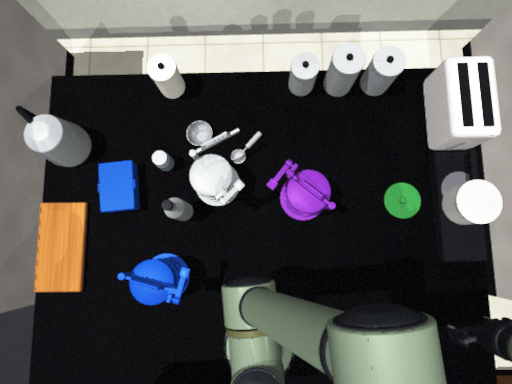

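Look-alikes for the carrier: the purple one at scene (205,197)/top (306,193), the blue one at scene (350,165)/top (158,280), and the bare steel one at scene (291,222)/top (214,180). I choose the steel one and check it in a close crop.

```bash
python3 - <<'E'
import cv2,numpy as np
a=cv2.imread("pics/scene0.png")[150:270,225:345];b=cv2.imread("pics/top0.png")[110:220,155:275]
a=cv2.resize(a,(400,400),interpolation=cv2.INTER_CUBIC);b=cv2.resize(b,(400,367),interpolation=cv2.INTER_CUBIC)
b=cv2.copyMakeBorder(b,0,33,0,0,cv2.BORDER_CONSTANT)
cv2.imwrite("pics/crop0.png",np.hstack([a,b]))
E
```

```text
(no output)
```

View pics/crop0.png

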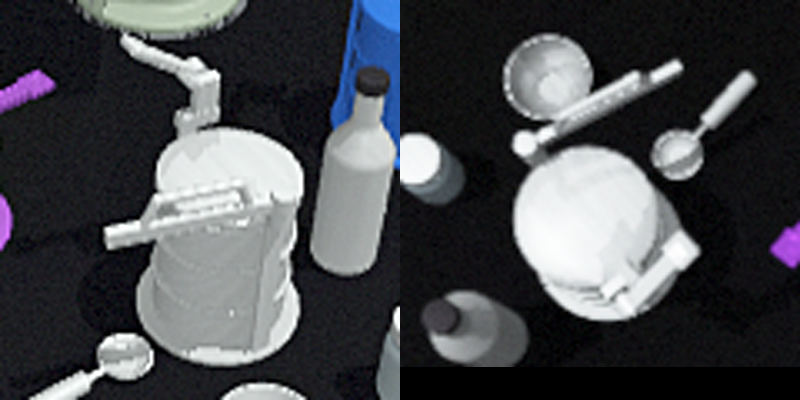

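The crop shows the bare steel carrier: in the top view the bar pivot is at about (192,153), the bar tip at (239,130) and the latch pad at (241,184). In the scene view the bar tip is at (257,221) and the latch tip at (262,162). Next I fit the pose from these points.

```bash
cat > h.py <<'E'
import numpy as np,cv2
from station import robot
from scipy.spatial.transform import Rotation as Rn
def bar(a,r,z=.190): return np.array([r*np.sin(a),.076-r*np.cos(a),z])
def lat(l,r,h=.005,dy=0): return np.array([-.020+r*np.cos(l)-h*np.sin(l),-.094+dy,.205+r*np.sin(l)+h*np.cos(l)])
def W(p,P): c,s=np.cos(p[2]),np.sin(p[2]); return np.array([p[0]+c*P[0]-s*P[1],p[1]+s*P[0]+c*P[1],P[2]])
def proj(c,X):
    k=robot.calibration(c); q=k["mtx"]@(k["R"]@X+k["t"]); return q[:2]/q[2]
E
python3 - <<'E'
from h import *
from scipy.optimize import least_squares
S=lambda u,v:(225+.3*u,150+.3*v); T=lambda u,v:(155+.3*(u-400),110+.3*v)
obs=[("scene",lambda p:bar(p[3],.154),S(107,238)),("scene",lambda p:bar(p[3],0,.198),S(281,200)),
("scene",lambda p:lat(p[4],.091,.005),S(124,41)),("scene",lambda p:lat(p[4],0),S(207,73)),
("top",lambda p:bar(p[3],.154),T(680,68)),("top",lambda p:bar(p[3],0,.198),T(523,142)),
("top",lambda p:lat(p[4],.091),T(690,243)),("top",lambda p:lat(p[4],0),T(622,300)),("top",lambda p:np.array([0,0,.172]),T(586,215))]
f=lambda p:np.concatenate([proj(c,W(p,g(p)))-o for c,g,o in obs])
r=least_squares(f,[.535,.12,-.8,1.1,.7],loss="soft_l1")
print(r.x.round(3)); print(r.fun.reshape(-1,2).round(1))
p=r.x
for n,P in (("pivot",bar(p[3],0)),("tip",bar(p[3],.154)),("lp",lat(p[4],0)),("lt",lat(p[4],.091))): print(n,W(p,P).round(3))
k=robot.calibration("wrist");print(k)
E
```

```text
[ 0.538  0.138 -0.905  1.382  0.578]
[[-0.7 -0.5]
 [ 0.5 -2. ]
 [ 1.4  0.8]
 [-2.  -2. ]
 [ 0.2 -1.1]
 [ 0.6 -0.1]
 [-0.4 -0.8]
 [-0.   1.7]
 [-1.1 -0.5]]
pivot [0.598 0.185 0.19 ]
tip [0.668 0.048 0.19 ]
lp [0.45  0.098 0.209]
lt [0.497 0.038 0.259]
{'mtx': array([[297.31863964,   0.        , 253.75227675],
       [  0.        , 297.31863964, 189.84509407],
       [  0.        ,   0.        ,   1.        ]]), 'mount': array([[-4.18983966e-04, -9.52167121e-01, -3.05577482e-01,
         7.80809797e-02],
       [ 9.99999911e-01, -4.15448653e-04, -7.66004770e-05,
         6.13505309e-04],
       [-5.40152975e-05, -3.05577487e-01,  9.52167210e-01,
        -1.34151324e-01],
       [ 0.00000000e+00,  0.00000000e+00,  0.00000000e+00,
         1.00000000e+00]])}
```

```bash
cat >> h.py <<'E'
def delta(target,xang):  # shift (mm, tool axes) and wz (deg) from commanded pose approx = measured
    s=robot.read_state(); R=Rn.from_quat(s["tcp_rot"]).as_matrix()
    cur=np.arctan2(R[1,0],R[0,0])
    return (R.T@(np.array(target)-s["eef_pos"])*1e3).round(1), round(-np.degrees(np.mod(xang-cur,2*np.pi)),1)
def push(p,a,r,d,z): # tcp target for tool x along the push direction
    P=bar(a,r)+d*np.array([np.cos(a),np.sin(a),0]); X=W(p,P); X[2]=z; return X,p[2]+np.pi+a
E
python3 - <<'E'
from h import *
p=[.538,.138,-.905,1.382,.578]
X,x=push(p,1.38,.09,.060,.34); print(X,x,delta(X,x))
E
```

```text
[0.69228634 0.13234807 0.34      ] 3.6165926535897928 (array([ 704.4, -525.4, -100.7]), np.float64(-194.4))
```

```bash
python3 -m jog '[0,0,0,-55,0,0,-8, 0,20,-15,-100,0,0,-17, 0,65,-48,-100,0,0,-26, 0,110,-82,-100,0,0,-35, 0,155,-115,-100,0,0,-44, 0,200,-149,-100,0,0,-53, 0,245,-182,-100,0,0,-62, 0,290,-216,-100,0,0,-71, 0,335,-250,-100,0,0,-80, 0,380,-283,-100,0,0,-89]'; python3 - <<'E'
from h import *
p=[.538,.138,-.905,1.382,.578]
X,x=push(p,1.38,.09,.060,.34); print(delta(X,x),robot.read_state()["joints"])
E
```

```text
clock: 2.15
eef_pos: [0.4308, -0.1745, 0.3396]
tcp_rot: [0.628, 0.778, 0.0, 0.0]
ft_force: [0.9, -1.2, -0.8]
gripper_width: -0.0
grasp_force: 0.0
(array([245.1, 320.1,  -0.4]), np.float64(-105.1)) [-5.43728512e-01  1.14704668e-01 -2.08399793e-01  1.24673687e+00
 -9.96384495e-05  8.15479659e-01]
```

```bash
python3 -m jog '[0,29,38,0,0,0,-10, 0,62,80,0,0,0,-20, 0,95,124,0,0,0,-30, 0,128,167,0,0,0,-40, 0,160,209,0,0,0,-51, 0,190,248,0,0,0,-62, 0,220,287,0,0,0,-73, 0,245,320,0,0,0,-84, 0,245,320,0,0,0,-95, 0,245,320,0,0,0,-105]'; python3 - <<'E'
from h import *
s=robot.read_state(); print(s["joints"].round(2))
np.savez("pose1.npz",q=s["tcp_rot"],t=s["eef_pos"])
cv2.imwrite("pics/w1.png",robot.snapshot("wrist")[:,:,::-1])
E
```

```text
clock: 3.4
eef_pos: [0.693, 0.1301, 0.3382]
tcp_rot: [-0.231, 0.973, 0.0, -0.001]
ft_force: [-0.2, -0.3, -0.3]
gripper_width: 0.0004
grasp_force: 0.0
[ 0.08  0.62  0.52  1.47 -0.   -0.38]
```

View pics/w1.png

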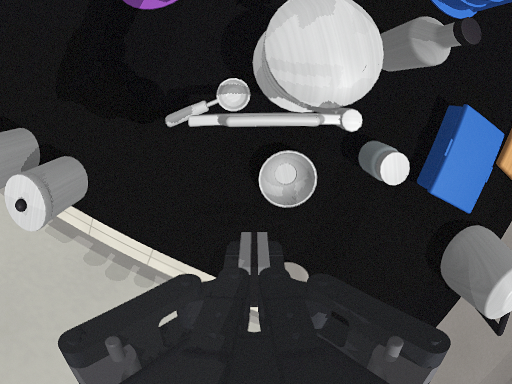

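The wrist view shows the bar with its pivot boss at (350,120) and its tip at (190,121). The lid is centred near (323,50). I'll check the prediction and refit with these points.

```bash
cat >> h.py <<'E'
def projw(X,q,t):
    k=robot.calibration("wrist"); M=k["mount"]; P=Rn.from_quat(q).as_matrix().T@(X-t); c=M[:3,:3].T@(P-M[:3,3])
    th=np.arctan2(np.hypot(c[0],c[1]),c[2]); n=c[:2]/np.hypot(c[0],c[1]); f=k["mtx"][0,0]
    return k["mtx"][:2,2]+f*th*n
E
python3 - <<'E'
from h import *
from scipy.optimize import least_squares
S=lambda u,v:(225+.3*u,150+.3*v); T=lambda u,v:(155+.3*(u-400),110+.3*v)
obs=[("scene",lambda p:bar(p[3],.154),S(107,238)),("scene",lambda p:bar(p[3],0,.198),S(281,200)),
("scene",lambda p:lat(p[4],.091,.005),S(124,41)),("scene",lambda p:lat(p[4],0),S(207,73)),
("top",lambda p:bar(p[3],.154),T(680,68)),("top",lambda p:bar(p[3],0,.198),T(523,142)),
("top",lambda p:lat(p[4],.091),T(690,243)),("top",lambda p:lat(p[4],0),T(622,300)),("top",lambda p:np.array([0,0,.172]),T(586,215))]
z=np.load("pose1.npz"); wo=[(lambda p:bar(p[3],0,.198),(350,120)),(lambda p:bar(p[3],.154,.190),(189,121.5)),(lambda p:np.array([0,0,.172]),(323,49))]
fw=lambda p:np.concatenate([projw(W(p,g(p)),z["q"],z["t"])-o for g,o in wo])
f=lambda p:np.concatenate([proj(c,W(p,g(p)))-o for c,g,o in obs]+[fw(p)])
p0=np.array([.538,.138,-.905,1.382,.578]); print(fw(p0).round(1))
r=least_squares(f,p0,loss="soft_l1"); p=r.x
print(p.round(4)); print(r.fun.reshape(-1,2).round(1)); np.save("p.npy",p)
for n,P in (("pivot",bar(p[3],0)),("tip",bar(p[3],.154)),("lp",lat(p[4],0)),("lt",lat(p[4],.091))): print(n,W(p,P).round(3))
X,x=push(p,p[3],.09,.045,.195); print(delta(X,x))
E
```

```text
[ 0.9 -0.2  0.3 -1.8  7.3 -3.3]
[ 0.5403  0.1364 -0.8823  1.3635  0.6233]
[[-0.8 -0. ]
 [ 0.4 -1.6]
 [ 1.1  0.4]
 [-3.2 -1.5]
 [ 0.1 -1.7]
 [ 0.7 -0.6]
 [-0.4 -2.1]
 [ 1.1  0.6]
 [-0.7 -1.3]
 [ 0.1  0.8]
 [-0.4 -0.1]
 [ 4.9 -2.2]]
pivot [0.599 0.185 0.19 ]
tip [0.67  0.048 0.19 ]
lp [0.453 0.094 0.209]
lt [0.5   0.037 0.262]
(array([ 12.8,   1.9, 143.6]), np.float64(-0.7))
```

```bash
python3 -m jog '[0,13,2,25,0,0,0, 0,13,2,55,0,0,0, 0,13,2,85,0,0,0, 0,13,2,110,0,0,0, 0,13,2,130,0,0,0, 0,13,2,140,0,0,0, 0,13,2,146,0,0,0, 0,13,2,146,0,0,0, 0,13,2,146,0,0,0, 0,13,2,146,0,0,0]'; python3 - <<'E'
from h import *
p=np.load("p.npy")
for a in np.r_[p[3],np.linspace(1.3,.6,8)]:
    X,x=push(p,a,.09,.016,.192); d,w=delta(X,x); print(round(a,2),d,w if w>-180 else w+360, np.round(X,3))
E
```

```text
clock: 4.7
eef_pos: [0.6807, 0.1254, 0.194]
tcp_rot: [-0.227, 0.974, -0.0, 0.001]
ft_force: [-0.3, -0.7, -0.8]
gripper_width: 0.0003
grasp_force: 0.0
1.36 [29.  -0.3  2. ] -1.3 [0.655 0.112 0.192]
1.3 [34.7 -1.3  2. ] 2.3000000000000114 [0.65  0.109 0.192]
1.2 [43.8 -2.1  2. ] 8.100000000000023 [0.642 0.104 0.192]
1.1 [53.  -1.9  2. ] 13.800000000000011 [0.634 0.1   0.192]
1.0 [62.  -0.9  2. ] 19.5 [0.625 0.097 0.192]
0.9 [71.   1.1  2. ] 25.30000000000001 [0.617 0.095 0.192]
0.8 [79.6  3.9  1.9] 31.0 [0.608 0.094 0.192]
0.7 [88.   7.6  1.9] 36.69999999999999 [0.598 0.093 0.192]
0.6 [96.  12.1  1.9] 42.39999999999998 [0.589 0.094 0.192]
```

```bash
python3 -m jog '[0,20,0,2,0,0,-1, 0,28,0,2,0,0,-1, 0,35,-1,2,0,0,2, 0,44,-2,2,0,0,8, 0,53,-2,2,0,0,14, 0,62,-1,2,0,0,19, 0,71,1,2,0,0,25, 0,80,4,2,0,0,31, 0,88,8,2,0,0,37, 0,96,12,2,0,0,42]'; python3 - <<'E'
from h import *
p=np.load("p.npy"); s=robot.read_state(); np.savez("pose2.npz",q=s["tcp_rot"],t=s["eef_pos"])
for a in (.6,.5,.4,.3,.2,.15,.1,.05,0):
    X,x=push(p,a,.09,.016,.192); d,w=delta(X,x); print(round(a,2),d,w if w>-180 else w+360)
a=robot.snapshot("wrist")[:,:,::-1]; b=robot.snapshot("scene")[130:280,210:360,::-1]
cv2.imwrite("pics/m2.png",np.hstack([cv2.resize(a,(500,375)),cv2.resize(b,(300,300)).copy() if 0 else cv2.copyMakeBorder(cv2.resize(b,(300,300)),0,75,0,0,cv2.BORDER_CONSTANT)]))
E
```

```text
clock: 5.95
eef_pos: [0.5893, 0.0936, 0.1919]
tcp_rot: [0.139, 0.99, 0.0, 0.001]
ft_force: [1.0, 0.4, -0.1]
gripper_width: 0.0004
grasp_force: 0.4
0.6 [ 0.1  0.1 -0.1] 0.30000000000001137
0.5 [ 9.2 -1.  -0.1] 6.0
0.4 [18.3 -1.2 -0.2] 11.699999999999989
0.3 [27.4 -0.5 -0.2] 17.399999999999977
0.2 [36.4  1.1 -0.2] 23.19999999999999
0.15 [40.8  2.3 -0.2] 26.0
0.1 [45.2  3.7 -0.2] 28.899999999999977
0.05 [49.5  5.2 -0.2] 31.80000000000001
0 [53.7  7.  -0.2] 34.60000000000002
```

View pics/m2.png

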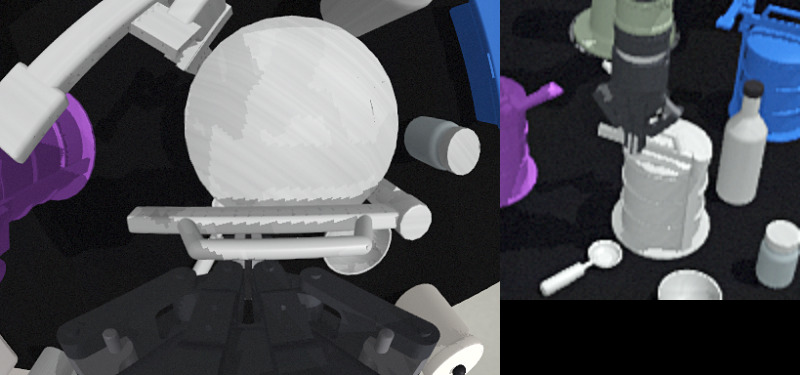

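The wrist view shows the bar moving flat against the fingers, with the raised latch at upper left (crop (30,110)) and well clear. I'll move the contact to r = 75 mm to stay farther from the latch, and continue.

```bash
python3 - <<'E'
from h import *
p=np.load("p.npy")
for a,r in ((.5,.085),(.4,.08),(.3,.075),(.25,.075),(.2,.075),(.15,.075),(.12,.075),(.1,.075),(.05,.075),(0,.075)):
    X,x=push(p,a,r,.016,.192); d,w=delta(X,x); print(round(a,2),d,w if w>-180 else w+360)
E
```

```text
0.5 [ 8.   4.1 -0.1] 6.199999999999989
0.4 [15.6  8.8 -0.1] 11.899999999999977
0.3 [22.2 14.  -0.1] 17.600000000000023
0.25 [26.  14.5 -0.1] 20.5
0.2 [29.8 15.1 -0.1] 23.399999999999977
0.15 [33.5 16.  -0.1] 26.19999999999999
0.12 [35.7 16.6 -0.1] 28.0
0.1 [37.2 17.  -0.1] 29.100000000000023
0.05 [40.8 18.2 -0.2] 32.0
0 [44.4 19.6 -0.2] 34.80000000000001
```

```bash
python3 -m jog '[0,8,4,0,0,0,6, 0,15.5,9,0,0,0,12, 0,22,14,0,0,0,18, 0,26,14.5,0,0,0,20.5, 0,30,15,0,0,0,23.5, 0,33.5,16,0,0,0,26, 0,35.5,16.5,0,0,0,28, 0,37,17,0,0,0,29, 0,38,17.5,0,0,0,30, 0,38,17.5,0,0,0,30]'; python3 - <<'E'
from h import *
p=np.load("p.npy")
s=robot.read_state(); np.savez("pose3.npz",q=s["tcp_rot"],t=s["eef_pos"])
for a,r in ((.1,.075),(.05,.075),(0,.075),(-.05,.075)):
    X,x=push(p,a,r,.016,.192); d,w=delta(X,x); print(round(a,2),d,w if w>-180 else w+360)
a=robot.snapshot("wrist")[:,:,::-1]; cv2.imwrite("pics/w3.png",a)
E
```

```text
clock: 7.3
eef_pos: [0.5571, 0.1208, 0.1913]
tcp_rot: [0.388, 0.921, 0.0, 0.0]
ft_force: [1.4, 0.3, 0.3]
gripper_width: 0.0001
grasp_force: 0.2
0.1 [-0.7 -0.2 -0.7] -0.9
0.05 [ 3.  -0.9 -0.7] 2.0
0 [ 6.8 -1.5 -0.7] 4.800000000000011
-0.05 [10.6 -1.9 -0.7] 7.699999999999989
```

View pics/w3.png

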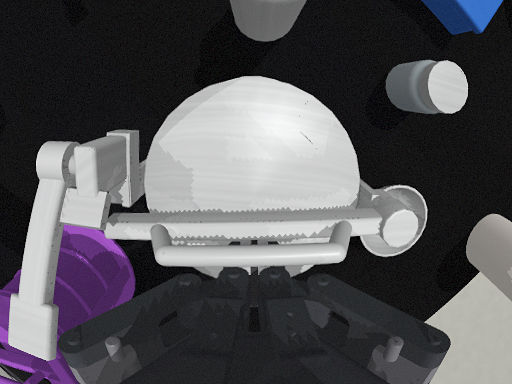

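The wrist view shows the bar nearly home: its tip is at (112,225) and the stop ear at (130,170). The latch pad at (35,330) is coming alongside the gripper knuckle at (70,335). I'll slide 20 mm toward the pivot before the final push.

```bash
python3 - <<'E'
from h import *
p=np.load("p.npy")
for a,r,d in ((.1,.055,.02),(.1,.055,.016),(.05,.055,.016),(0,.055,.016),(-.03,.055,.016),(-.06,.055,.016)):
    X,x=push(p,a,r,d,.192); d,w=delta(X,x); print(round(a,2),d,w if w>-180 else w+360)
E
```

```text
0.1 [-4.4 19.9 -0.7] -0.9
0.1 [-0.4 19.8 -0.7] -0.9
0.05 [ 2.3 19.1 -0.7] 2.0
0 [ 5.1 18.4 -0.7] 4.800000000000011
-0.03 [ 6.8 18.1 -0.7] 6.600000000000023
-0.06 [ 8.5 17.9 -0.7] 8.300000000000011
```

```bash
python3 -m jog '[0,-4,0,0,0,0,0, 0,-4,10,0,0,0,0, 0,-4,20,0,0,0,0, 0,-2,20,0,0,0,0, 0,0,20,0,0,0,1, 0,1,19.5,0,0,0,2, 0,2,19,0,0,0,3, 0,3,19,0,0,0,4, 0,4,19,0,0,0,4.5, 0,4,19,0,0,0,4.5]'; python3 - <<'E'
from h import *
p=np.load("p.npy");s=robot.read_state(); np.savez("pose4.npz",q=s["tcp_rot"],t=s["eef_pos"])
for a in (.05,0,-.05):
    X,x=push(p,a,.055,.016,.192); d,w=delta(X,x); print(a,d,w if w>-180 else w+360)
cv2.imwrite("pics/w4.png",robot.snapshot("wrist")[:,:,::-1])
E
```

```text
clock: 8.6
eef_pos: [0.5677, 0.1368, 0.1913]
tcp_rot: [0.424, 0.905, -0.0, -0.0]
ft_force: [0.4, -0.8, -0.6]
gripper_width: 0.0001
grasp_force: 0.3
0.05 [-1.7  0.4 -0.7] -2.5
0 [ 1.  -0.4 -0.7] 0.30000000000001137
-0.05 [ 3.8 -1.1 -0.7] 3.1999999999999886
```

View pics/w4.png

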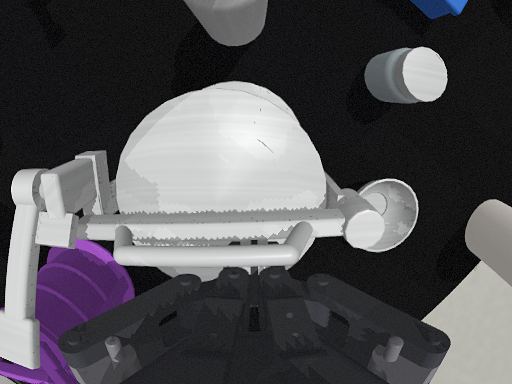

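The bar tip at (82,222) is now close to the ear at (100,205). I'll creep forward and watch the force.

```bash
python3 -m jog '[0,0.5,0,0,0,0,0, 0,1,0,0,0,0,0, 0,1.5,0,0,0,0,1, 0,2,0,0,0,0,1, 0,2.5,0,0,0,0,1, 0,3,0,0,0,0,1, 0,3,0,0,0,0,1, 0,3,0,0,0,0,1, 0,3,0,0,0,0,1, 0,3,0,0,0,0,1]'; python3 - <<'E'
from h import *
p=np.load("p.npy");s=robot.read_state();np.savez("pose4.npz",q=s["tcp_rot"],t=s["eef_pos"])
R=Rn.from_quat(s["tcp_rot"]).as_matrix(); print("tool force",(R.T@s["ft_force"]).round(1))
X,x=push(p,0,.055,.016,.192); print(delta(X,x))
E
```

```text
clock: 9.9
eef_pos: [0.5661, 0.139, 0.1913]
tcp_rot: [0.432, 0.902, -0.0, 0.0]
ft_force: [1.3, -3.9, -0.9]
gripper_width: 0.0003
grasp_force: 1.6
tool force [-3.9 -1.5  0.9]
(array([-1.6, -0.5, -0.7]), np.float64(-0.7))
```

```bash
python3 -m jog '[0,0.5,0,0,0,0,0, 0,0.5,0,0,0,0,0, 0,0.5,0,0,0,0,0, 0,1,0,0,0,0,0, 0,1,0,0,0,0,0, 0,1,0,0,0,0,0, 0,1,0,0,0,0,0, 0,1,0,0,0,0,0, 0,1,0,0,0,0,0, 0,1,0,0,0,0,0]'; python3 - <<'E'
from h import *
s=robot.read_state();np.savez("pose4.npz",q=s["tcp_rot"],t=s["eef_pos"])
R=Rn.from_quat(s["tcp_rot"]).as_matrix(); print("tool force",(R.T@s["ft_force"]).round(1), np.degrees(np.arctan2(R[1,0],R[0,0])))
im=robot.snapshot("wrist")[:,:,::-1]
c=im[120:280,0:260]; d=robot.snapshot("scene")[150:270,225:345,::-1]
cv2.imwrite("pics/w5.png",np.hstack([cv2.resize(c,(488,300),interpolation=cv2.INTER_CUBIC),cv2.resize(d,(300,300),interpolation=cv2.INTER_CUBIC)]))
E
```

```text
clock: 11.15
eef_pos: [0.5661, 0.1397, 0.1914]
tcp_rot: [0.432, 0.902, 0.0, 0.001]
ft_force: [3.8, -3.4, -1.7]
gripper_width: -0.0003
grasp_force: 2.4
tool force [-5.   0.8  1.7] 128.7635709716305
```

View pics/w5.png

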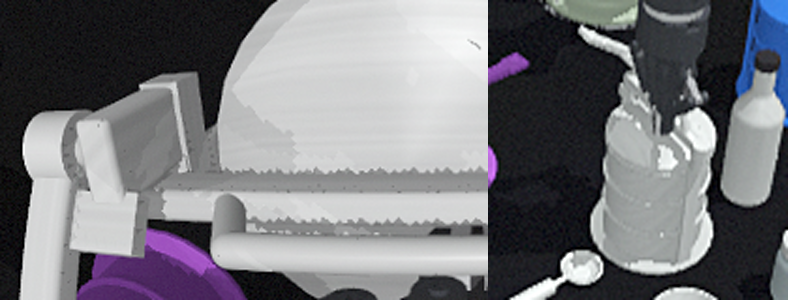

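The crop shows the bar flat against the ear at (195,150), with the force climbing to 5 N, so it is home and the latch is still raised. Now I back off, rise, and look at the latch.

```bash
python3 -m jog '[0,-4,0,0,0,0,0, 0,-10,0,0,0,0,0, 0,-10,0,-20,0,0,0, 0,-10,0,-50,0,0,0, 0,-20,0,-90,0,0,0, 0,-30,0,-120,0,0,0, 0,-40,0,-140,0,0,0, 0,-40,0,-150,0,0,0, 0,-40,0,-150,0,0,0, 0,-40,0,-150,0,0,0]'; python3 - <<'E'
from h import *
s=robot.read_state();np.savez("pose6.npz",q=s["tcp_rot"],t=s["eef_pos"])
p=np.load("p.npy")
cv2.imwrite("pics/w6.png",robot.snapshot("wrist")[:,:,::-1])
for n,P in (("pivot",bar(0,0,.198)),("tip",bar(0,.154)),("lp",lat(p[4],0)),("lt",lat(p[4],.091)),("lid",np.array([0,0,.172]))): print(n,projw(W(p,P),s["tcp_rot"],s["eef_pos"]).round(1))
E
```

```text
clock: 12.5
eef_pos: [0.5897, 0.1092, 0.3402]
tcp_rot: [0.432, 0.902, -0.0, -0.001]
ft_force: [0.0, 0.0, 0.4]
gripper_width: -0.0005
grasp_force: 0.0
pivot [312.6 125.1]
tip [154.1 127.8]
lp [130.5 107. ]
lt [114.6 201. ]
lid [233.3 123. ]
```

View pics/w6.png

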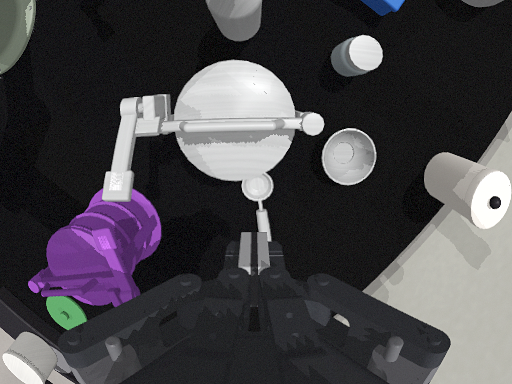

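The prediction agrees with the picture to about 4 px: latch pivot at (130,105), pad end at (117,197), bar home from (313,123) to (165,127). Next is the latch approach.

```bash
python3 - <<'E'
from h import *
p=np.load("p.npy"); s=robot.read_state(); R=Rn.from_quat(s["tcp_rot"]).as_matrix()
for x,tip in ((.046,.300),(.046,.275),(.048,.255),(.051,.235),(.053,.220),(.054,.210)):
    X=W(p,np.array([x,-.094,tip+.008])); print(x,tip,X.round(3),(R.T@(X-s["eef_pos"])*1e3).round(1))
E
```

```text
0.046 0.3 [0.497 0.041 0.308] [   5.1 -114.8   32.3]
0.046 0.275 [0.497 0.041 0.283] [   5.  -114.8   57.3]
0.048 0.255 [0.498 0.04  0.263] [   3.  -114.7   77.3]
0.051 0.235 [0.5   0.037 0.243] [  -0.  -114.7   97.3]
0.053 0.22 [0.501 0.036 0.228] [  -2.  -114.6  112.3]
0.054 0.21 [0.502 0.035 0.218] [  -3.1 -114.6  122.3]
```

```bash
python3 -m jog '[0,2,-35,0,0,0,0, 0,4,-75,0,0,0,0, 0,5,-105,0,0,0,0, 0,5,-115,0,0,0,0, 0,5,-115,20,0,0,0, 0,5,-115,40,0,0,0, 0,5,-115,52,0,0,0, 0,5,-115,60,0,0,0, 0,5,-115,60,0,0,0, 0,5,-115,60,0,0,0]' && python3 -m jog '[0,-1,0,6,0,0,0, 0,-2,0,14,0,0,0, 0,-3,0,22,0,0,0, 0,-4,0,30,0,0,0, 0,-5,0,37,0,0,0, 0,-6,0,44,0,0,0, 0,-7,0,50,0,0,0, 0,-8,0,55,0,0,0, 0,-8,0,57,0,0,0, 0,-8,0,57,0,0,0]'
```

```text
clock: 13.8
eef_pos: [0.498, 0.0407, 0.2818]
tcp_rot: [0.432, 0.902, 0.0, 0.0]
ft_force: [-0.6, -0.3, 0.1]
gripper_width: -0.0001
grasp_force: 0.0
clock: 15.05
eef_pos: [0.5024, 0.0345, 0.2242]
tcp_rot: [0.432, 0.902, -0.0, -0.0]
ft_force: [0.1, 0.5, -0.2]
gripper_width: 0.0003
grasp_force: 0.0
```

```bash
python3 -m jog '[0,0,0,1,0,0,0, 0,0,0,2,0,0,0, 0,0,0,3,0,0,0, 0,0,0,4,0,0,0, 0,0,0,5,0,0,0, 0,0,0,6,0,0,0, 0,0,0,6.5,0,0,0, 0,0,0,6.5,0,0,0, 0,0,0,6.5,0,0,0, 0,0,0,6.5,0,0,0]'
```

```text
clock: 16.3
eef_pos: [0.5026, 0.0345, 0.2179]
tcp_rot: [0.432, 0.902, 0.0, 0.0]
ft_force: [-0.8, -0.6, 3.5]
gripper_width: -0.0001
grasp_force: 1.6
```

```bash
python3 -m jog '[0,0,0,0.5,0,0,0, 0,0,0,1,0,0,0, 0,0,0,1,0,0,0, 0,0,0,1.5,0,0,0, 0,0,0,1.5,0,0,0, 0,0,0,2,0,0,0, 0,0,0,2,0,0,0, 0,0,0,2,0,0,0, 0,0,0,2,0,0,0, 0,0,0,2,0,0,0]'
```

```text
clock: 17.55
eef_pos: [0.5028, 0.0345, 0.2173]
tcp_rot: [0.432, 0.902, 0.0, 0.001]
ft_force: [-4.0, -0.4, 14.0]
gripper_width: -0.0001
grasp_force: 6.8
```

The force is 14 N with the tip held at about 0.209 m, so the lever is on its stop. I'll rise straight up, move back, and check.

```bash
python3 -m jog '[0,0,0,-5,0,0,0, 0,0,0,-25,0,0,0, 0,0,0,-60,0,0,0, 0,0,0,-100,0,0,0, 0,-20,30,-130,0,0,0, 0,-40,70,-130,0,0,0, 0,-50,110,-130,0,0,0, 0,-50,110,-130,0,0,0, 0,-50,110,-130,0,0,0, 0,-50,110,-130,0,0,0]'; python3 - <<'E'
from h import *
s=robot.read_state(); p=np.load("p.npy")
im=robot.snapshot("wrist")[:,:,::-1]; d=robot.snapshot("scene")[150:270,225:345,::-1]
cv2.imwrite("pics/w7.png",np.hstack([cv2.resize(im[50:250,60:340],(490,350),interpolation=cv2.INTER_CUBIC),cv2.resize(d,(300,350),interpolation=cv2.INTER_CUBIC)]))
o=lambda X:((projw(W(p,X),s["tcp_rot"],s["eef_pos"])-[60,50])*1.75).round(0)
for l in (0,.1,.2): print(l,"lt",o(lat(l,.091)))
for a in (0,.06): print(a,"tip",o(bar(a,.154)))
print("pivot",o(bar(0,0,.198)),"lid",o(np.array([0,0,.172])))
E
```

```text
clock: 18.8
eef_pos: [0.6188, 0.064, 0.3461]
tcp_rot: [0.432, 0.902, -0.0, -0.0]
ft_force: [-0.0, -0.2, 0.8]
gripper_width: 0.0001
grasp_force: 0.0
0 lt [142. 172.]
0.1 lt [136. 173.]
0.2 lt [129. 172.]
0 tip [173.  42.]
0.06 tip [174.  58.]
pivot [452.  34.] lid [313.  37.]
```

View pics/w7.png

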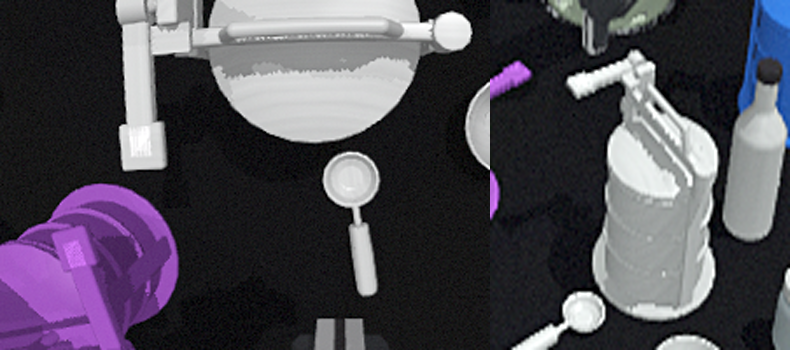

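The picture shows the lever level, with its pad end at (142,170) where I predicted (142,172) for level. The bar lies straight across the lid to the tongue at (190,38), the carrier is upright, and the hand is clear. I'm handing in.

```bash
python3 -c "
from station import robot
print(robot.hand_in())"
```

```text
the job is handed in; nothing more can be done
None
```

The tiffin carrier is locked and the job is handed in at about 19 s of the 45 s allowed: I pushed the bar home against its stop first, then pressed the latch level. The last pictures show the carrier upright and the hand clear; the hand-in call returned no verdict.

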